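# Pin the cylinder's rod end into its fork

### The arm

A 6-joint arm with a two-finger parallel gripper is mounted at the origin on a cart in front of the work surface, level with it; the furniture and walls round the work are solid. World frame = base frame: x ahead of the robot, y to its left, z up, the work surface at z = 0. Lengths are in m, angles in rad, forces in N, time in s.
With the tool pointing down it reaches from about 0.3 to 0.75 m from the base axis. Payload 8.5 kg.
Tool frame: the origin (TCP) lies at the very end of the fingers, on their centre line; the grasp point (between the pads) lies 19 mm behind it; z points along the fingers, y is the line along which they close (so a half turn about z gives the same grasp; the last joint's range is limited). The gripper opens to 88 mm and grips with 3 to 60 N. Pads are 18 mm wide; open, the fingers measure 123 mm over their backs; the gripper's body (75 mm by 187 mm) begins 45 mm behind the grasp point.
Start: joints at [1.066, 0.381, 1.297, -0, 1.464, -0.215], TCP at [0.157, 0.527, 0.239] pointing down, gripper open.
Joint ranges: [-3.11, 3.11], [-0.89, 2.33], [0.22, 2.48], [-1.42, 4.56], [0.17, 2.85], [-2.88, 2.88]. Speed limits (rad/s): [2.39, 2.39, 3.14, 3.14, 3.14, 3.14].

### API

Orientations are given as a unit quaternion [x, y, z, w].
In Python, from station import telemetry, optics, workorder gives the robot as it stands.
- The arm moves only by the shell command python3 -m crank 'ROWS' [OPENING] [FORCE]. ROWS is text: rows parted by semicolons, each of 6 numbers parted by spaces: the shift along the world's x, y, z normalised to -1 to 1, where 1 is 15 cm, then the turn, a rotation vector about the world's x, y, z normalised to -1 to 1, where 1 is 90 degrees. A call has 1 to 5 rows; each row is the pose to reach, as a shift and turn from the pose commanded when the call began; what a row does not reach only later rows make up. A row lasts 1/10 s, in which the tool goes at most 50 mm and 8.59 degrees, less where a joint would pass 70% of its speed; a pose out of reach is approached as far as the arm can. A call with a number of a shift or a turn outside -1 to 1 is refused whole. A call with a gripper value outside its range is refused whole. OPENING is the finger opening in mm, from 0 to 88.1, set as the call begins (- or left out, the last holds). The fingers move at their own pace and stop on an object; FORCE is the grip in N (left out, the last holds). Time passes only in rows, so rows that repeat a pose let the fingers close. It gives the time, the measured TCP pose, the force, the opening and the grip force at its end, in the units of the state.
- telemetry.read_state(): the state, without advancing time (a new reading comes with each control period).
- optics.read_camera(name): name is "side" or "top" or "wrist"; returns (picture, depth): 480x640x3 uint8, red, green, blue; 480x640 float32, m along the optical axis (not along the pixel's ray), 0 where there is no reading.
- optics.camera_info(name): a dict with "fovy" (degrees; the focal length in pixels is half the picture's height over the tangent of half this angle, whatever the lens; pixels are square), "cx", "cy" (the principal point, pixels), "R" (3x3) and "t" (3): a world point X has camera coordinates R X + t. Camera axes: x right, y down, z forward; pixel columns grow to the right and rows downward; lengths in m; the calibration is good to about 2 mm. A picture is of the moment at which its call begins: read the wrist's pose just before it. camera_info takes no time and is no camera call; for the wrist camera it gives the pose at the moment of the call.
- workorder.close_job(): hands the job in; it is judged then, once.
The state is a dict: "t": time; "q": joint angles; "joint_velocities": joint speeds; "joint_efforts": joint torques, N m; "position": TCP position; "orientation": TCP orientation; "force": force on the tool from outside, world axes, zero at the start; "ft_torque": the same for the moment, N m; "gripper_width": opening from 0.0 (shut) to 1.0 (fully open); "grasp_force": force on a finger pad.
Only numpy, scipy, OpenCV 4.12 (cv2) and the standard library are available. Lean on these libraries where they do the work, as an engineer would, in place of code of your own. Each camera call takes 0.05 s, during which the arm holds its last target. There are 200 camera calls.

### The job

Connect the air cylinder to its fork: take the loose steel pin out of its grey block, put it down the hole in the top of the fork, draw the cylinder's rod out by its post until the hidden hole in the rod end lines up under the pin, and press the pin past its spring catch, fully home with its head down on the fork. Feel for the hole gently - do not force the pin or the rod against each other - and leave the other parts on the cart where they are.

Things in the scene. Friction and masses are not known exactly. Their poses are not given: they have to be found in the camera images.
- bracket: Fixed aluminium base plate, 80x332x8 mm, carrying a steel fork and a white air cylinder. Origin on the cart top (z=0) under the vertical axis of the fork's holes; +y runs along the rod from fork to cylinder, z up. Plate from y=-40 to +292 mm; cylinder body 42 mm wide, from y=+95 to +279 mm, top at z=50 mm.
- fork_mouth (a point): Centre of the upper rim of the fork's vertical hole, 51 mm above the cart top; axes as the bracket's. The fork is a steel box 64 mm wide (x), 36 mm long (y), open at both y ends. Its upper knuckle spans z=35 to 51 mm above the cart top; hole 13.4 mm, rim chamfered 1.5 mm. The pin is home when its shoulder lies on this rim.
- lower_mouth (a point): Centre of the upper rim of the hole in the fork's lower knuckle (13.4 mm, on the same axis as the upper hole), which spans z=15 to 23 mm above the cart top. The flat rod end, z=24 to 34 mm, slides between the knuckles and hides this hole. A spring ball in its side stops the falling pin about 9 mm short of home; it takes about 5 to 10 N of downward push to press the pin past it.
- rod (a joint): Draw of the rod out of the cylinder towards the fork (bracket -y), 0 to 0.026 m, hard stops at both ends; starts at 0 to 0.004. About 3 N of friction; stays where left. The rod end's hole (13.4 mm) is under the fork's at about 0.014, but the rod end is screwed on to a different depth each time: the true value is anywhere from 0.009 to 0.019 and must be felt.
- post_top (a point): Top centre, 81 mm above the cart top, of the upright dark steel post on the rod, 14 mm (bracket x) by 18 mm (bracket y), rising from about 37 mm; pinch it across the 14 mm. It lies 74 mm less the joint value from the fork's axis, on the bracket's +y side.
- pin: Steel pin, about 90 g, upright in the grey block. Shank 12 mm thick, 40 mm long, 1.2 mm chamfer at the tip; round head 18 mm wide, 22 mm tall. Origin at the shoulder under the head, z up. Left loose in the fork it rests on the rod end (shoulder 74 mm above the cart top), drops by its weight when the rod's hole comes under it, then stops the rod; home: 51 mm.
- pin_block: Fixed grey plastic block, 50x50x42 mm, with one vertical hole of 14.5 mm through its centre that the pin stands in, the pin's shoulder on its top (z=42 mm). Origin at the centre of its underside. Pressing the pin against fork or rod with over 35 N (all contacts added) counts as forcing it.
- pressure_gauge: Bystander, to be left alone: round dial gauge lying face up, 88x63x24 mm. Origin at the centre of its underside.
- wrench: Bystander, to be left alone: flat open-ended wrench, 41x210x9 mm. Origin at the centre of its underside.
- cap_a: Bystander, to be left alone: brass hexagonal pipe cap, 41x47x25 mm. Origin at the centre of its underside.
Mind the look-alikes: they are no part of the job. What is meant by the pin is not pink, and is the smaller of those in its own colour.

How it is judged:
By the outcome, as a careful person would: the job done as asked, in the order asked, and still so for the second after the job is handed in, with the robot touching nothing.
It also fails if it takes over 64 s, if anything falls off the work surface, if the arm or the gripper's body presses on something with over 40 N, if the wrist force passes 120 N, or if a joint passes its speed limit or range.

## Working session

There is one attempt and no reset: what is moved stays moved. The work goes in short steps, Python scripts to look and compute and a shell command to move; the robot and the scene stay as the last step left them, time stands still between calls to the robot, and variables do not carry over. Pictures are saved under pics/ and viewed, at most 10 in all, crops included, and the job is handed in when it is done.

```bash
mkdir -p pics
cat > h.py <<'E'
import numpy as np, cv2
from station import telemetry, optics, workorder
def cam(n):
    i=optics.camera_info(n); p,d=optics.read_camera(n); return p,d,i
def save(p,f): cv2.imwrite(f,p[:,:,::-1])
def ray(i,u,v):
    f=240/np.tan(np.radians(i['fovy'])/2); R=np.array(i['R']);t=np.array(i['t'])
    return -R.T@t, R.T@np.array([(u-i['cx'])/f,(v-i['cy'])/f,1])
def atz(i,u,v,z):
    c,r=ray(i,u,v); return c+r*(z-c[2])/r[2]
def atd(i,d,u,v):
    c,r=ray(i,u,v); return c+r*d[int(v),int(u)]
E
python3 - <<'E'
from h import *
import pickle
for n in('top','side'):
    p,d,i=cam(n); save(p,f'pics/{n}1.png'); pickle.dump((p,d,i),open(n+'1.pkl','wb')); print(n,{k:np.round(v,3).tolist() for k,v in i.items() if k in('fovy','cx','cy','R','t')})
E
```

```text
top {'fovy': 43.865, 'cx': 319.765, 'cy': 233.496, 'R': [[-0.023, -0.999, 0.023], [-0.994, 0.021, -0.104], [0.103, -0.025, -0.994]], 't': [-0.113, 0.531, 1.084]}
side {'fovy': 42.216, 'cx': 325.467, 'cy': 242.417, 'R': [[-0.94, -0.34, -0.017], [-0.14, 0.431, -0.891], [0.31, -0.836, -0.453]], 't': [0.457, 0.196, 0.634]}
```

View pics/top1.png

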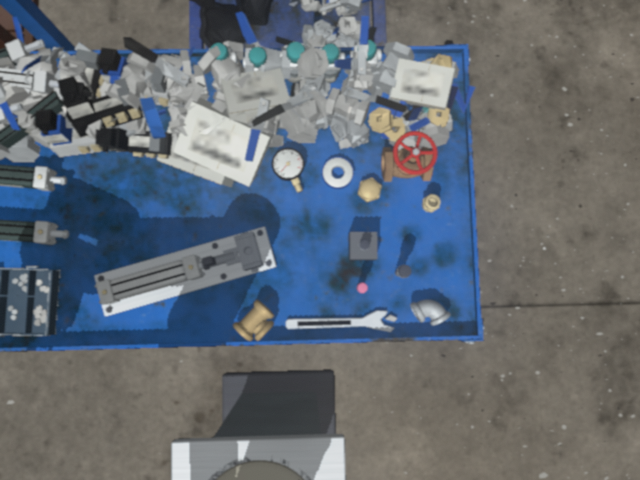

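View pics/side1.png

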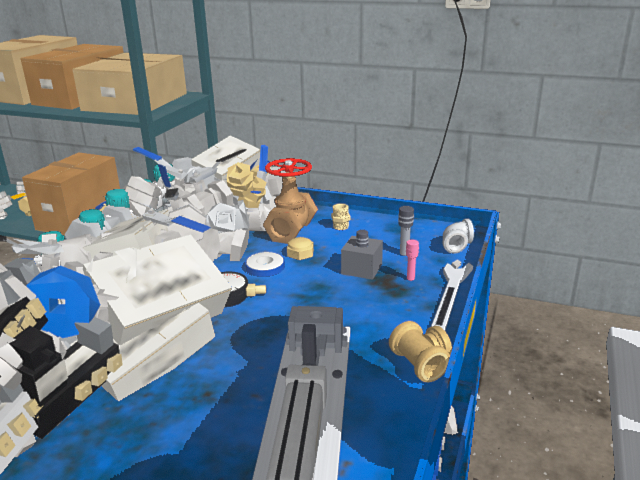

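The top view shows the bracket (fork end about (258,250)), the block with the pin at (364,245), the wrench at (340,322), the gauge at (288,165) and the cap at (370,189). The side view confirms the pin in the block at (362,250), with a taller grey decoy and a pink one standing nearby. I'll enlarge both areas.

Run:
```python
from h import *
import pickle
p,d,i=pickle.load(open('top1.pkl','rb'))
a=cv2.resize(p[220:320,90:290],(800,400),interpolation=3); b=cv2.resize(p[220:295,330:430],(800,600),interpolation=3)
c=np.zeros((600,800,3),np.uint8); c[:400]=a; c[400:,:400]=cv2.resize(p[225:265,330:410],(400,200),interpolation=3)
s,_,_=pickle.load(open('side1.pkl','rb')); c[400:,400:]=cv2.resize(s[225:285,330:450],(400,200),interpolation=3)
save(c,'pics/crop1.png')
for u,v in [(364,250),(366,237),(250,240),(262,250),(210,262),(150,280)]: print(u,v,np.round(atd(i,d,u,v),4))
```

```text
364 250 [ 0.4952 -0.2053  0.037 ]
366 237 [ 0.5186 -0.2091  0.0435]
250 240 [0.5171 0.0038 0.0488]
262 250 [ 0.5013 -0.015   0.0101]
210 262 [0.4764 0.0712 0.084 ]
150 280 [0.4483 0.1847 0.0493]
```

View pics/crop1.png

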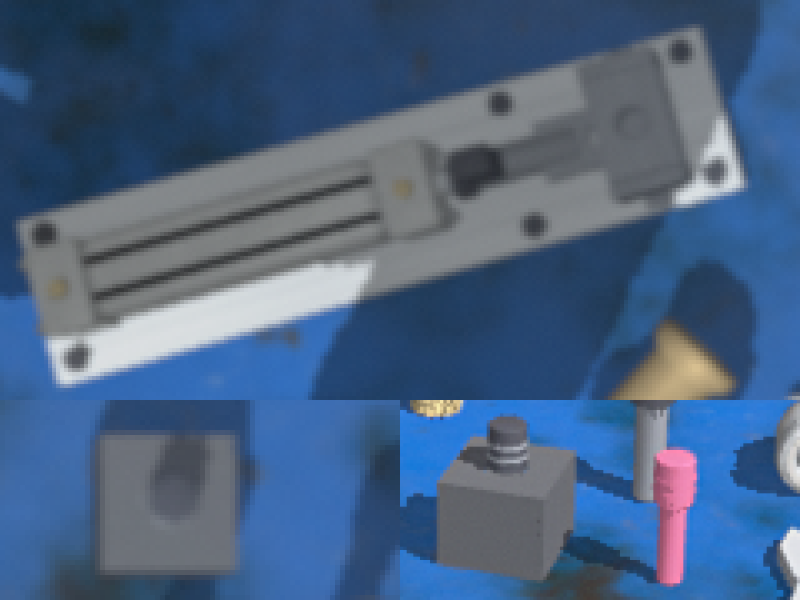

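The crop shows the fork hole at pixel (248,250.5), the post at about (208.7,261) and the block centre at about (363.3,245.4).

Run:
```python
from h import *
import pickle
p,d,i=pickle.load(open('top1.pkl','rb'))
P=lambda u,v,z:atz(i,u,v,z)
print('block',P(363.3,245.4,.042)); print('mouth',P(248,250.5,.051)); print('post',P(208.7,261,.081))
c=[P(90+a/4,220+b/4,.008) for a,b in [(700,25),(745,188),(60,385),(18,220)]]
print(np.round(c,4)); a=(c[2]+c[3]-c[0]-c[1])/2; print('len',np.hypot(*a[:2]),'dir deg',np.degrees(np.arctan2(a[1],a[0])))
m=(c[0]+c[1])/2; print('axis est',m[:2]+.04*a[:2]/np.hypot(*a[:2]))
s=telemetry.read_state(); print(s)
w,dw,iw=cam('wrist'); R=iw['R']; print(iw['fovy'],np.round(R,3).tolist(), np.round(-np.array(R).T@np.array(iw['t']),4))
```

```text
block [ 0.50330384 -0.20379667  0.042     ]
mouth [0.49775035 0.00748418 0.051     ]
post [0.47835239 0.07390886 0.081     ]
[[ 0.5466 -0.0211  0.008 ]
 [ 0.4687 -0.0413  0.008 ]
 [ 0.3842  0.2781  0.008 ]
 [ 0.4613  0.2987  0.008 ]]
len 0.33067735340537524 dir deg 104.87544515964007
axis est [0.49739122 0.0074696 ]
{'t': 0.1, 'q': array([ 1.06567802e+00,  3.81131493e-01,  1.29813026e+00,  2.84085345e-05,
        1.46361218e+00, -2.15343988e-01]), 'joint_velocities': array([-0.00061638, -0.00087946, -0.00333713,  0.00069168,  0.00134599,
        0.00124751]), 'joint_efforts': array([ 3.97923170e-03, -4.38649464e+01, -2.24914026e+01,  7.14591192e-02,
        3.41723557e-02, -5.86849728e-05]), 'position': array([0.1570537 , 0.52684786, 0.23821643]), 'orientation': array([ 1.44382256e-01,  9.89521780e-01, -5.94543351e-04, -2.39035070e-04]), 'force': array([ 0.35374211,  0.24385094, -0.14171384]), 'ft_torque': array([0.03130158, 0.05105713, 0.01441564]), 'grasp_force': 0.0, 'gripper_width': 1.0014500263579922}
60.466523520350165 [[0.285, 0.959, 0.001], [0.913, -0.272, 0.305], [0.293, -0.086, -0.952]] [0.0826 0.5505 0.3831]
```

Measurements agree: the plate length reads 331 mm against 332, both fork estimates match, and the post lies 69 mm from the fork. The bracket's yaw puts its +y at 104.9° in the world frame, and I want the tool to close along 14.9°. Moving over the pin now.

```bash
R='x'
python3 -m crank '.461 -.975 0 0 0 -.13;.461 -.975 0 0 0 -.13;.461 -.975 0 0 0 -.13;.461 -.975 0 0 0 -.13' 88
python3 -m crank '.461 -.975 0 0 0 -.13;.461 -.975 0 0 0 -.13;.461 -.975 0 0 0 -.13;.461 -.975 0 0 0 -.13' 
python3 -m crank '.461 -.975 0 0 0 -.13;.461 -.975 0 0 0 -.13;.461 -.975 0 0 0 -.13;.461 -.975 0 0 0 -.13' 40
python3 -m crank '.461 -.975 0 0 0 -.13;.461 -.975 0 0 0 -.13;.461 -.975 0 0 0 -.13;.461 -.975 0 0 0 -.13'
```

```text
t: 0.55
position: [0.2272, 0.3778, 0.2387]
orientation: [0.246, 0.969, -0.001, 0.0]
force: [0.0, -0.1, 0.2]
gripper_width: 0.998
grasp_force: 0.0
t: 0.95
position: [0.2969, 0.2319, 0.2388]
orientation: [0.344, 0.939, -0.0, 0.0]
force: [-0.3, 0.5, 0.3]
gripper_width: 1.0
grasp_force: 0.0
t: 1.35
position: [0.3665, 0.0852, 0.2388]
orientation: [0.438, 0.899, -0.0, 0.0]
force: [0.3, 0.4, 0.1]
gripper_width: 0.658
grasp_force: 0.0
t: 1.75
position: [0.4356, -0.0608, 0.2384]
orientation: [0.527, 0.85, -0.0, 0.0]
force: [1.2, 1.1, 0.8]
gripper_width: 0.451
grasp_force: 0.0
```

```bash
python3 -m crank '.447 -.955 0 0 0 -.128;.447 -.955 0 0 0 -.128;.447 -.955 -.4 0 0 -.128;.447 -.955 -.5 0 0 -.128;.447 -.955 -.5 0 0 -.128'; python3 -m crank '0 0 0 0 0 0;0 0 0 0 0 0'
python3 - <<'E'
from h import *
import pickle
s=telemetry.read_state();p,d,i=cam('wrist'); save(p,'pics/w1.png'); pickle.dump((p,d,i,s),open('w1.pkl','wb'))
E
```

```text
t: 2.25
position: [0.5001, -0.2009, 0.1589]
orientation: [0.609, 0.793, -0.0, -0.005]
force: [-0.1, 0.9, 0.8]
gripper_width: 0.456
grasp_force: 0.0
t: 2.45
position: [0.5013, -0.1998, 0.1657]
orientation: [0.608, 0.794, 0.0, 0.001]
force: [-0.7, -0.2, -0.3]
gripper_width: 0.451
grasp_force: 0.0
```

View pics/w1.png

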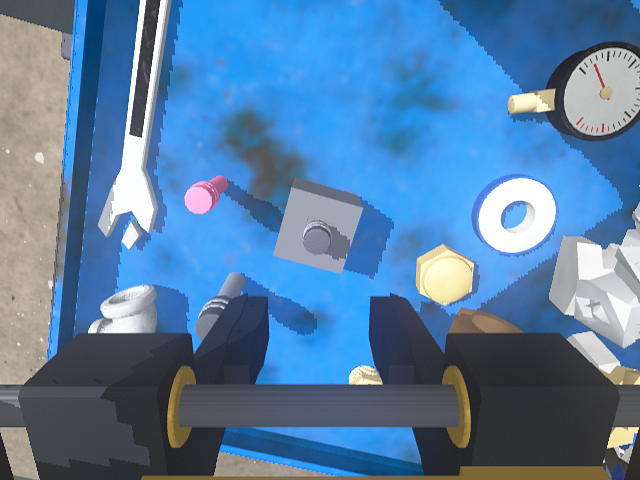

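The wrist view shows the pin's head-top centre near (317,240), block top face corners at about (289,191), (360,207), (346,272) and (275,256), and the tall grey decoy at (215,305).

Run:
```python
from h import *
import pickle
p,d,i,s=pickle.load(open('w1.pkl','rb'))
print('pin depth',atd(i,d,317,240),'z',atz(i,317,240,.064)); c=[atz(i,*q,.042) for q in[(289,191),(360,207),(346,272),(275,256)]]
print(np.round(c,4),np.mean(c,0)); print('decoy top',atd(i,d,212,318), s['position'])
g=np.array([atd(i,d,u,v) for u in range(295,340) for v in range(215,262)]); k=g[g[:,2]>.058]; print(len(k),k.mean(0),k.min(0),k.max(0))
save(cv2.resize(p[170:290,250:410],(800,600),interpolation=3),'pics/w1c.png')
```

```text
pin depth [ 0.50267686 -0.1998354   0.06211817] z [ 0.50251788 -0.19924808  0.064     ]
[[ 0.4777 -0.1782  0.042 ]
 [ 0.526  -0.1762  0.042 ]
 [ 0.5302 -0.2236  0.042 ]
 [ 0.4793 -0.225   0.042 ]] [ 0.50331337 -0.20074293  0.042     ]
decoy top [ 0.45090159 -0.26219633  0.07787258] [ 0.50129845 -0.19984599  0.16566587]
614 [ 0.50222607 -0.19880733  0.06521766] [ 0.4816993  -0.20880676  0.05807257] [ 0.5112436  -0.12233898  0.31042336]
```

View pics/w1c.png

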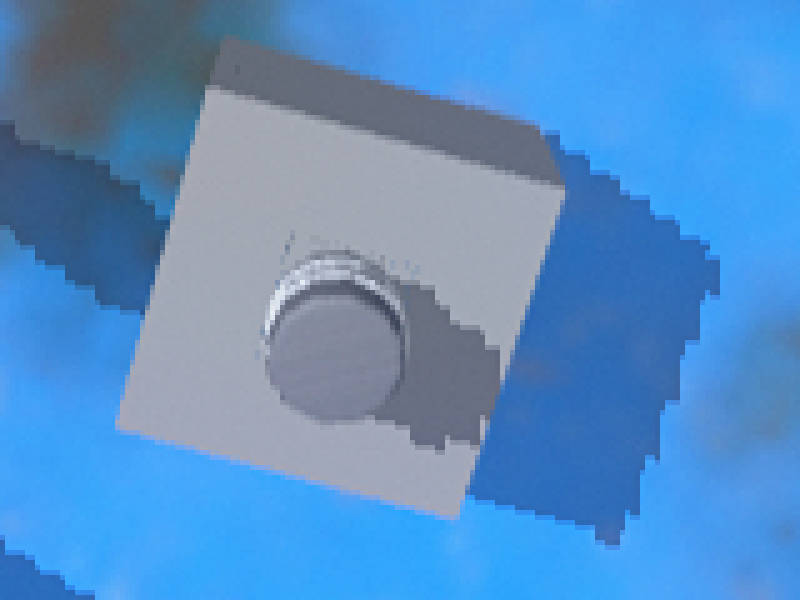

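```bash
python3 -m crank '.008 0 -.25 0 0 0;.008 0 -.5 0 0 0;.008 0 -.55 0 0 0;.008 0 -.6 0 0 0;.008 0 -.6 0 0 0'; python3 -m crank '0 0 -.06 0 0 0;0 0 -.12 0 0 0;0 0 -.19 0 0 0;0 0 -.19 0 0 0'
```

```text
t: 3.0
position: [0.5025, -0.2012, 0.0748]
orientation: [0.608, 0.794, 0.0, 0.001]
force: [-0.5, -0.0, 0.1]
gripper_width: 0.457
grasp_force: 0.0
t: 3.4
position: [0.5014, -0.2009, 0.0438]
orientation: [0.608, 0.794, -0.0, -0.001]
force: [-0.2, 0.0, -0.0]
gripper_width: 0.452
grasp_force: 0.0
```

```bash
python3 -m crank '0 0 .015 0 0 0;0 0 .015 0 0 0' ; python3 -m crank '0 0 0 0 0 0;0 0 0 0 0 0;0 0 0 0 0 0;0 0 0 0 0 0;0 0 0 0 0 0' 0 30;  python3 -m crank '0 0 .2 0 0 0;0 0 .4 0 0 0;0 0 .6 0 0 0;0 0 .8 0 0 0;0 0 .8 0 0 0'
python3 - <<'E'
from h import *
import pickle
s=telemetry.read_state();p,d,i=cam('wrist'); save(p,'pics/w2.png'); pickle.dump((p,d,i,s),open('w2.pkl','wb'))
print(s['position'])
E
```

```text
t: 3.6
position: [0.5023, -0.2014, 0.048]
orientation: [0.608, 0.794, 0.0, 0.0]
force: [0.2, -0.1, 0.4]
gripper_width: 0.454
grasp_force: 0.0
t: 4.1
position: [0.502, -0.2012, 0.0476]
orientation: [0.608, 0.794, -0.0, 0.0]
force: [-0.1, 0.1, 1.6]
gripper_width: 0.194
grasp_force: 30.0
t: 4.6
position: [0.5032, -0.2019, 0.171]
orientation: [0.608, 0.794, 0.0, 0.004]
force: [-0.6, 0.3, -0.2]
gripper_width: 0.194
grasp_force: 30.0
[ 0.50324473 -0.20193968  0.1709794 ]
```

View pics/w2.png

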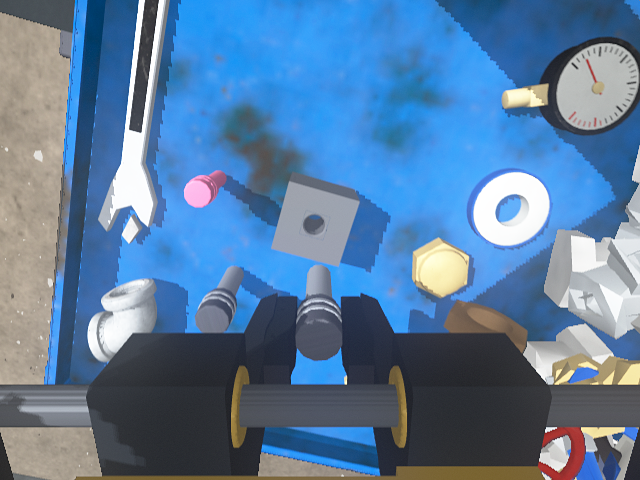

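The pin is held at (319,338), and the block hole is empty at (315,224). Carrying it to above the fork.

```bash
python3 -m crank '-.02 .3 0 0 0 0;-.02 .6 0 0 0 0;-.02 .7 0 0 0 0'; python3 -m crank '-.02 .3 0 0 0 0;-.02 .6 0 0 0 0;-.02 .7 0 0 0 0;-.02 .7 0 0 0 0;-.02 .7 0 0 0 0'; python3 -m crank '0 0 0 0 0 0;0 0 0 0 0 0;0 0 0 0 0 0'
python3 - <<'E'
from h import *
import pickle
p,d,i,s=pickle.load(open('w2.pkl','rb'))
x=s['position']; print('head',atz(i,319,338,x[2]-.0056+.022)-x,atd(i,d,319,338)-x); print('hole',atz(i,315,224,.042))
s=telemetry.read_state();p,d,i=cam('wrist'); pickle.dump((p,d,i,s),open('w3.pkl','wb'))
save(cv2.resize(p[60:380,200:440],(600,800),interpolation=3)[:600],'pics/w3.png'); print(s['position'],s['orientation'])
E
```

```text
t: 4.95
position: [0.4978, -0.0929, 0.166]
orientation: [0.607, 0.794, -0.0, -0.002]
force: [-0.1, -0.4, -1.5]
gripper_width: 0.194
grasp_force: 30.0
t: 5.45
position: [0.496, 0.0083, 0.1667]
orientation: [0.608, 0.794, -0.0, -0.0]
force: [-0.5, 0.3, -1.0]
gripper_width: 0.194
grasp_force: 30.0
t: 5.75
position: [0.4961, 0.008, 0.1674]
orientation: [0.609, 0.793, -0.0, -0.0]
force: [0.5, -1.1, 0.2]
gripper_width: 0.196
grasp_force: 30.0
head [0.00141638 0.0024706  0.0164    ] [0.00163548 0.00169861 0.01509056]
hole [ 0.50286461 -0.19932001  0.042     ]
[0.49607884 0.00800754 0.16739049] [ 6.08744842e-01  7.93366065e-01 -5.85479118e-05 -2.34452863e-05]
```

View pics/w3.png

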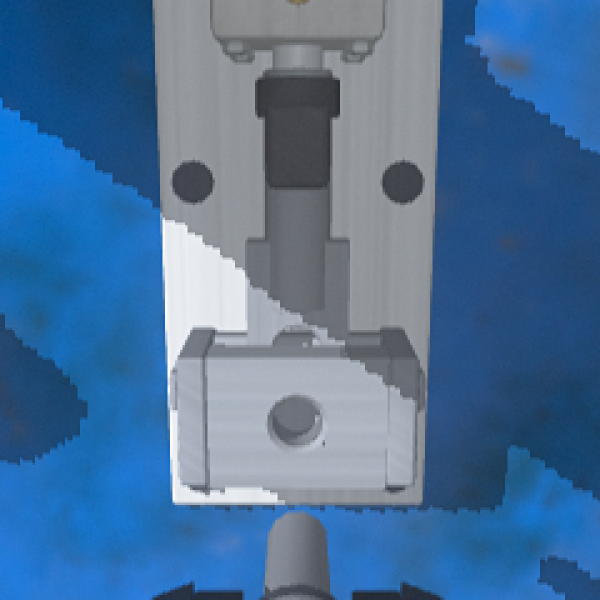

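The crop gives the fork rim centre at (296,421), the post top face spanning about x 265–330 and y 109–188, and the pin tip's end at (298,513). The tool is aligned with the bracket.

Run:
```python
from h import *
import pickle
p,d,i,s=pickle.load(open('w3.pkl','rb')); x=s['position']
px=lambda a,b:(200+a/2.5,60+b/2.5)
bx=np.array([.9664,.257,0]);by=np.array([-.257,.9664,0])
m=atz(i,*px(296,421),.051); q=atz(i,*px(297,149),.081); 
print('mouth',m,'rel by,bx',(m-x)@by,(m-x)@bx); print('post',q,'dist',(q-m)@by,(q-m)@bx,'depth',atd(i,d,*px(297,149)))
f=240/np.tan(np.radians(i['fovy'])/2)
def proj(X): c=np.array(i['R'])@X+i['t']; return f*c[:2]/c[2]+[i['cx'],i['cy']]
for o in(-2,0,1,2,3,4):
    pts=[]
    for r,z in((4.8,0),(6,1.2)):
        for a in np.linspace(0,6.28,60):
            pts.append(proj(x+by*o/1e3+np.array([r*np.cos(a)/1e3,r*np.sin(a)/1e3,-.0456+z/1e3])))
    pts=np.array(pts); k=pts[:,1].argmin(); print(o,pts[k],((pts[k]-[200,60])*2.5).round(1))
```

```text
mouth [0.49705494 0.01219556 0.051     ] rel by,bx 0.0037964427987688563 0.002019626297968674
post [0.47908836 0.07968145 0.081     ] dist 0.06983577483614133 -1.9029070710731826e-05 depth [0.47910063 0.07964715 0.07962358]
-2 [314.74410254 268.70159898] [286.9 521.8]
0 [314.74471737 264.91990455] [286.9 512.3]
1 [314.74502617 263.02054975] [286.9 507.6]
2 [314.7453359  261.11548914] [286.9 502.8]
3 [314.74564656 259.20469698] [286.9 498. ]
4 [314.74595816 257.28814737] [286.9 493.2]
```

```bash
python3 -m crank '-.005 .017 -.2 0 0 0;-.005 .017 -.35 0 0 0;-.005 .017 -.4 0 0 0;-.005 .017 -.4 0 0 0;-.005 .017 -.4 0 0 0'; python3 -m crank '0 0 0 0 0 0;0 0 0 0 0 0'
python3 - <<'E'
from h import *
import pickle
s=telemetry.read_state();p,d,i=cam('wrist'); pickle.dump((p,d,i,s),open('w4.pkl','wb'))
save(cv2.resize(p[200:350,220:420],(800,600),interpolation=3),'pics/w4.png'); print(s['position'])
E
```

```text
t: 6.3
position: [0.4958, 0.0111, 0.1084]
orientation: [0.608, 0.794, 0.0, 0.001]
force: [0.3, -0.2, -0.8]
gripper_width: 0.193
grasp_force: 30.0
t: 6.5
position: [0.4956, 0.0113, 0.1083]
orientation: [0.608, 0.794, 0.0, 0.001]
force: [-0.7, -0.7, -0.2]
gripper_width: 0.191
grasp_force: 30.0
[0.49562543 0.01126561 0.10830036]
```

View pics/w4.png

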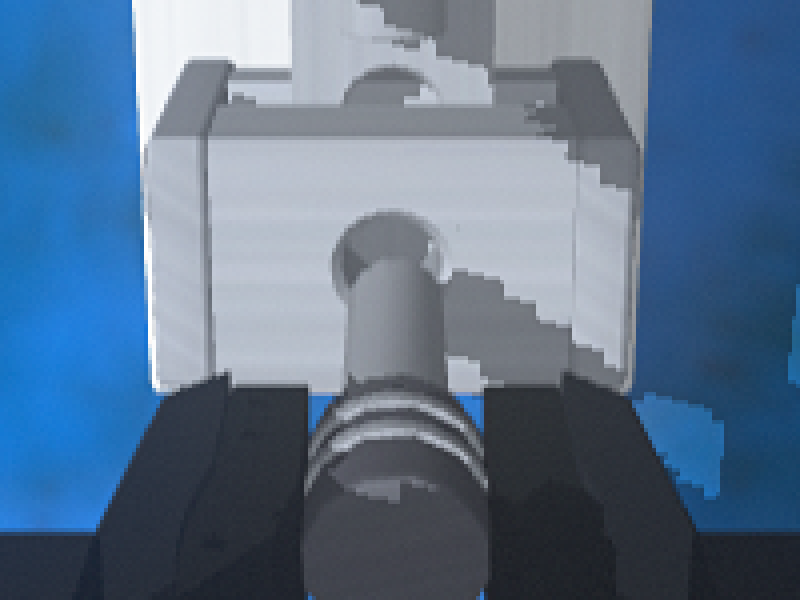

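The fork rim spans crop x 331–452 with its near edge at y 210, and the pin tip ends at about (396,257). I'll compare the two through the projection model.

Run:
```python
from h import *
import pickle
p,d,i,s=pickle.load(open('w4.pkl','rb')); x=s['position']
bx=np.array([.9664,.257,0]);by=np.array([-.257,.9664,0])
f=240/np.tan(np.radians(i['fovy'])/2)
def proj(X): c=np.array(i['R'])@X+i['t']; return f*c[:2]/c[2]+[i['cx'],i['cy']]
def ext(o,b,rz):
    P=np.array([(proj(x*[1,1,0]+by*o/1e3+bx*b/1e3+np.array([r*np.cos(a)/1e3,r*np.sin(a)/1e3,z]))-[220,200])*4 for r,z in rz for a in np.linspace(0,6.28,120)])
    return P[:,1].min().round(1),P[:,0].min().round(1),P[:,0].max().round(1)
zt=x[2]-.0456
for o in(0,1,2,3,4): print(o,'tip',ext(o,2,[(4.8,zt),(6,zt+.0012)]),'rim',ext(o,2,[(8.2,.051)]),'inner',ext(o,2,[(6.7,.0495)]))
print((atz(i,220+390/4,200+68/4,.034)-x)@by)
```

```text
0 tip (np.float64(259.3), np.float64(345.1), np.float64(441.7)) rim (np.float64(207.4), np.float64(330.8), np.float64(455.4)) inner (np.float64(214.4), np.float64(342.5), np.float64(443.7))
1 tip (np.float64(251.7), np.float64(345.0), np.float64(441.8)) rim (np.float64(200.2), np.float64(330.8), np.float64(455.5)) inner (np.float64(207.2), np.float64(342.5), np.float64(443.8))
2 tip (np.float64(244.1), np.float64(345.0), np.float64(441.9)) rim (np.float64(192.9), np.float64(330.7), np.float64(455.7)) inner (np.float64(200.0), np.float64(342.5), np.float64(443.9))
3 tip (np.float64(236.4), np.float64(345.0), np.float64(442.0)) rim (np.float64(185.6), np.float64(330.7), np.float64(455.8)) inner (np.float64(192.8), np.float64(342.4), np.float64(444.0))
4 tip (np.float64(228.8), np.float64(344.9), np.float64(442.1)) rim (np.float64(178.3), np.float64(330.6), np.float64(455.9)) inner (np.float64(185.5), np.float64(342.4), np.float64(444.1))
0.022473190776542765
```

```bash
python3 -m crank '-.002 -.005 -.03 0 0 0;-.002 -.005 -.06 0 0 0;-.002 -.005 -.08 0 0 0;-.002 -.005 -.1 0 0 0;-.002 -.005 -.1 0 0 0';python3 -m crank '0 0 -.01 0 0 0;0 0 -.02 0 0 0;0 0 -.02 0 0 0'
```

```text
t: 7.05
position: [0.4948, 0.0107, 0.092]
orientation: [0.608, 0.794, -0.0, -0.0]
force: [-0.4, 0.8, -1.4]
gripper_width: 0.189
grasp_force: 30.0
t: 7.35
position: [0.4949, 0.0106, 0.0894]
orientation: [0.608, 0.794, -0.0, -0.0]
force: [0.0, 0.6, -0.5]
gripper_width: 0.193
grasp_force: 30.0
```

```bash
python3 -m crank '0 0 -.013 0 0 0;0 0 -.026 0 0 0;0 0 -.04 0 0 0;0 0 -.04 0 0 0';python3 -m crank '0 0 -.007 0 0 0;0 0 -.013 0 0 0;0 0 -.013 0 0 0'
```

```text
t: 7.75
position: [0.4948, 0.0106, 0.0832]
orientation: [0.608, 0.794, -0.0, -0.0]
force: [-0.5, 0.5, -1.3]
gripper_width: 0.191
grasp_force: 30.0
t: 8.05
position: [0.4949, 0.0106, 0.0814]
orientation: [0.608, 0.794, -0.0, -0.0]
force: [-0.1, -0.6, -0.9]
gripper_width: 0.193
grasp_force: 30.0
```

```bash
python3 -m crank '0 0 0 0 0 0;0 0 0 0 0 0;0 0 0 0 0 0;0 0 0 0 0 0' 40;python3 -m crank '0 0 .1 0 0 0;0 0 .3 0 0 0;-.12 .45 .33 0 0 0;-.12 .45 .33 0 0 0;-.12 .45 .33 0 0 0'
python3 -m crank '0 0 0 0 0 0;0 0 0 0 0 0'
python3 - <<'E'
from h import *
import pickle
s=telemetry.read_state();p,d,i=cam('wrist'); pickle.dump((p,d,i,s),open('w5.pkl','wb'))
t,dt,it=cam('side')
c=np.zeros((600,800,3),np.uint8);c[:, :]=cv2.resize(p,(800,600)); c[:240,:240]=cv2.resize(t[290:370,270:350],(240,240),interpolation=3)
save(c,'pics/w5.png'); print(s['position'])
E
```

```text
t: 8.45
position: [0.495, 0.0106, 0.0816]
orientation: [0.608, 0.794, 0.0, 0.0]
force: [-0.5, -0.0, -0.4]
gripper_width: 0.455
grasp_force: 0.0
t: 8.95
position: [0.4762, 0.0799, 0.1314]
orientation: [0.607, 0.795, 0.0, 0.0]
force: [0.0, 0.2, -0.2]
gripper_width: 0.456
grasp_force: 0.0
t: 9.15
position: [0.4773, 0.0773, 0.1309]
orientation: [0.609, 0.794, -0.0, -0.0]
force: [1.0, 0.4, -0.5]
gripper_width: 0.455
grasp_force: 0.0
[0.47728884 0.07727298 0.13087579]
```

View pics/w5.png

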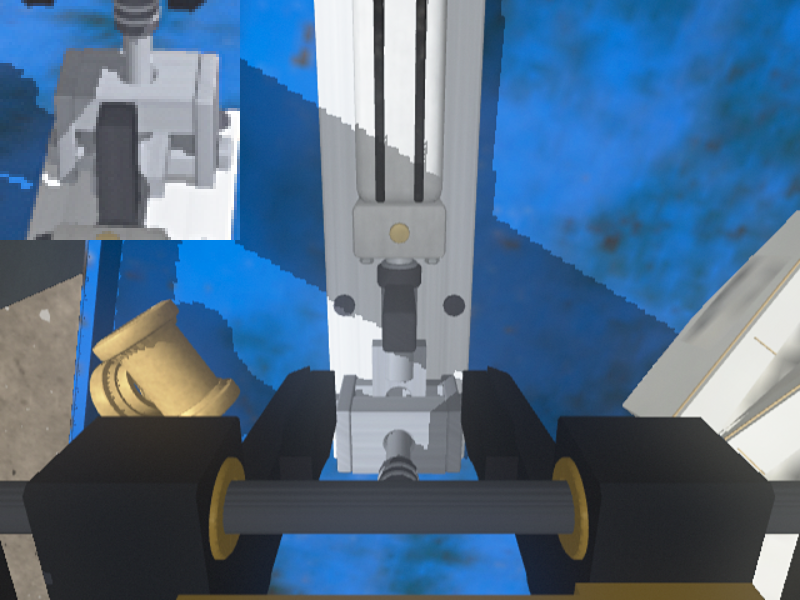

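The pin stands in the fork at (400,455) and the post at (399,325) is centred between the fingers. Going down to grip it.

```bash
python3 -m crank '0 0 -.2 0 0 0;0 0 -.35 0 0 0;0 0 -.44 0 0 0;0 0 -.473 0 0 0;0 0 -.473 0 0 0';python3 -m crank '0 0 0 0 0 0;0 0 0 0 0 0;0 0 0 0 0 0;0 0 0 0 0 0;0 0 0 0 0 0' 0 25
```

```text
t: 9.75
position: [0.477, 0.0777, 0.0598]
orientation: [0.609, 0.794, -0.0, -0.0]
force: [0.8, 1.2, 1.1]
gripper_width: 0.452
grasp_force: 0.0
t: 10.25
position: [0.4774, 0.0781, 0.0606]
orientation: [0.608, 0.794, 0.0, 0.001]
force: [0.1, -0.5, 3.4]
gripper_width: 0.158
grasp_force: 25.0
```

```bash
python3 -m crank '.0017 -.0064 0 0 0 0;.0034 -.0129 0 0 0 0;.0051 -.0193 0 0 0 0;.0051 -.0193 0 0 0 0';python3 -m crank '.0009 -.0032 0 0 0 0;.0017 -.0064 0 0 0 0;.0026 -.0097 0 0 0 0;.0034 -.0129 0 0 0 0;.0034 -.0129 0 0 0 0'; python3 -c "
from h import *
s=telemetry.read_state();print(s['force'])"
```

```text
t: 10.65
position: [0.4781, 0.0754, 0.0605]
orientation: [0.608, 0.794, 0.001, 0.0]
force: [0.6, 2.3, 5.7]
gripper_width: 0.155
grasp_force: 25.0
t: 11.15
position: [0.4786, 0.0736, 0.0605]
orientation: [0.608, 0.794, 0.001, 0.0]
force: [0.2, 3.1, 6.3]
gripper_width: 0.161
grasp_force: 25.0
[0.20715132 3.1326187  6.28512284]
```

```bash
python3 -m crank '.0009 -.0032 0 0 0 0;.0017 -.0064 0 0 0 0;.0026 -.0097 0 0 0 0;.0026 -.0097 0 0 0 0' - 10;python3 -m crank '.0009 -.0032 0 0 0 0;.0017 -.0064 0 0 0 0;.0026 -.0097 0 0 0 0;.0026 -.0097 0 0 0 0'
```

```text
t: 11.55
position: [0.4789, 0.0721, 0.0606]
orientation: [0.608, 0.794, 0.001, 0.0]
force: [0.2, 2.9, 5.9]
gripper_width: 0.161
grasp_force: 10.0
t: 11.95
position: [0.4793, 0.0707, 0.0605]
orientation: [0.608, 0.794, 0.001, 0.0]
force: [0.6, 3.5, 7.3]
gripper_width: 0.157
grasp_force: 10.0
```

```bash
python3 -m crank '.0009 -.0032 0 0 0 0;.0017 -.0064 0 0 0 0;.0026 -.0097 0 0 0 0;.0026 -.0097 0 0 0 0';python3 -m crank '.0009 -.0032 0 0 0 0;.0017 -.0064 0 0 0 0;.0026 -.0097 0 0 0 0;.0026 -.0097 0 0 0 0'
```

```text
t: 12.35
position: [0.4797, 0.0692, 0.0605]
orientation: [0.608, 0.794, 0.001, 0.0]
force: [-0.3, 3.4, 5.1]
gripper_width: 0.156
grasp_force: 10.0
t: 12.75
position: [0.4801, 0.0677, 0.0605]
orientation: [0.608, 0.794, 0.001, 0.0]
force: [0.3, 3.9, 6.0]
gripper_width: 0.163
grasp_force: 10.0
```

Run:
```python
from h import *
import pickle
p,d,i=cam('side'); q,_,_=pickle.load(open('side1.pkl','rb')); w,dw,iw=cam('wrist'); pickle.dump((p,d,i,w,dw,iw),open('s6.pkl','wb'))
c=np.zeros((600,800,3),np.uint8); c[:,:400]=cv2.resize(p[250:370,270:350],(400,600),interpolation=3); c[:,400:]=cv2.resize(w[280:430,270:370],(400,600),interpolation=3)
save(c,'pics/s6.png')
```

```text
(no output)
```

View pics/s6.png

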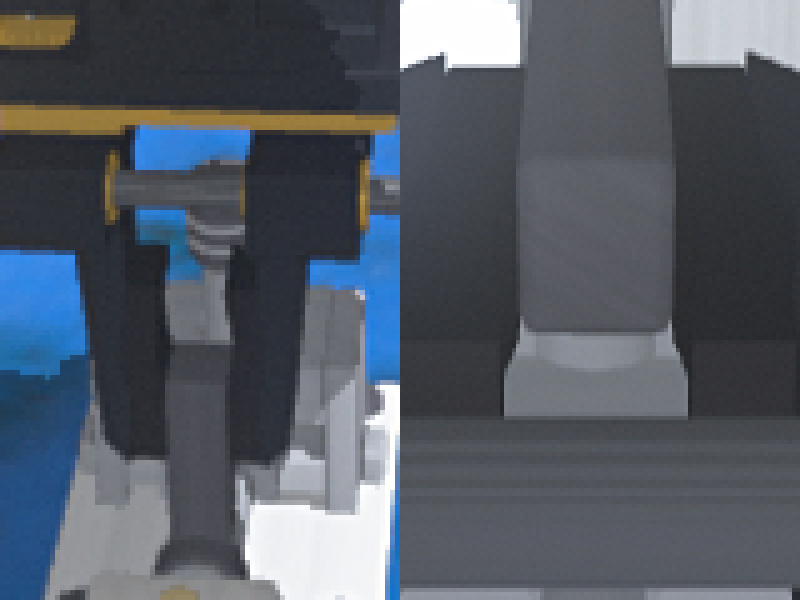

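The side view shows the pin still up, with its shank visible between head and fork, so it hasn't dropped yet. I'll keep drawing and track that by comparing pixels with this frame.

```bash
python3 -m crank '.0009 -.0032 0 0 0 0;.0017 -.0064 0 0 0 0;.0017 -.0064 0 0 0 0';python3 -m crank '.0009 -.0032 0 0 0 0;.0017 -.0064 0 0 0 0;.0017 -.0064 0 0 0 0';python3 -m crank '.0009 -.0032 0 0 0 0;.0017 -.0064 0 0 0 0;.0017 -.0064 0 0 0 0'
cat > chk.py <<'E'
from h import *
import pickle
a=pickle.load(open('s6.pkl','rb'))[0]; p,d,i=cam('side')
print('head region diff',np.abs(p[283:318,308:318].astype(int)-a[283:318,308:318]).mean(), telemetry.read_state()['force'])
print(p[284:320:3,312].mean(1).astype(int),a[284:320:3,312].mean(1).astype(int))
E
python3 chk.py
```

```text
t: 13.15
position: [0.4804, 0.0667, 0.0606]
orientation: [0.608, 0.794, 0.001, 0.0]
force: [1.2, 2.4, 5.9]
gripper_width: 0.158
grasp_force: 10.0
t: 13.45
position: [0.4806, 0.0658, 0.0605]
orientation: [0.608, 0.794, 0.001, 0.0]
force: [0.3, 2.9, 6.1]
gripper_width: 0.156
grasp_force: 10.0
t: 13.75
position: [0.4809, 0.0648, 0.0606]
orientation: [0.608, 0.794, 0.001, 0.0]
force: [0.7, 3.0, 5.5]
gripper_width: 0.155
grasp_force: 10.0
head region diff 7.403809523809524 [0.24424502 2.39111666 5.90469998]
[ 80  83  73  74 127  92  73 120 117 119 119  80] [ 64  81  79  76 127 103  74 119 119 118 120 120]
```

```bash
python3 -m crank '.0006 -.0021 0 0 0 0;.0011 -.0043 0 0 0 0;.0017 -.0064 0 0 0 0;.0017 -.0064 0 0 0 0';python3 -m crank '.0006 -.0021 0 0 0 0;.0011 -.0043 0 0 0 0;.0017 -.0064 0 0 0 0;.0017 -.0064 0 0 0 0'
python3 chk.py
```

```text
t: 14.2
position: [0.4812, 0.0639, 0.0606]
orientation: [0.608, 0.794, 0.001, 0.0]
force: [0.5, 3.6, 5.9]
gripper_width: 0.156
grasp_force: 10.0
t: 14.6
position: [0.4814, 0.0629, 0.0606]
orientation: [0.608, 0.794, 0.001, 0.0]
force: [-0.1, 2.7, 5.8]
gripper_width: 0.156
grasp_force: 10.0
head region diff 21.01809523809524 [0.64827624 2.67701114 6.47603737]
[ 83  76 102  65  68  79  76  93 128  74 124  63] [ 64  81  79  76 127 103  74 119 119 118 120 120]
```

The bands on the pin's head moved down by about 12 px between frames, so the pin has dropped. I'll nudge gently to confirm it's captive, then release and lift.

```bash
python3 -m crank '.0005 -.002 0 0 0 0;.0009 -.0032 0 0 0 0;.0009 -.0032 0 0 0 0'; python3 -m crank '.0005 -.002 0 0 0 0;.0009 -.0032 0 0 0 0;.0009 -.0032 0 0 0 0'
```

```text
t: 14.95
position: [0.4815, 0.0625, 0.0605]
orientation: [0.608, 0.794, 0.001, 0.0]
force: [-0.9, 3.5, 5.5]
gripper_width: 0.154
grasp_force: 10.0
t: 15.25
position: [0.4816, 0.062, 0.0606]
orientation: [0.608, 0.794, 0.001, 0.0]
force: [-0.0, 4.1, 6.5]
gripper_width: 0.155
grasp_force: 10.0
```

```bash
python3 -m crank '.0003 -.001 0 0 0 0;.0005 -.002 0 0 0 0;.0005 -.002 0 0 0 0'; python3 -m crank '.0003 -.001 0 0 0 0;.0005 -.002 0 0 0 0;.0005 -.002 0 0 0 0'; python3 chk.py
```

```text
t: 15.55
position: [0.4817, 0.0618, 0.0605]
orientation: [0.608, 0.794, 0.001, 0.0]
force: [0.8, 4.2, 5.9]
gripper_width: 0.157
grasp_force: 10.0
t: 15.85
position: [0.4817, 0.0616, 0.0605]
orientation: [0.608, 0.794, 0.001, 0.0]
force: [-0.3, 6.0, 5.8]
gripper_width: 0.159
grasp_force: 10.0
head region diff 23.04 [-0.2653681   5.60334876  5.27268378]
[ 90  79 102  64  68  78  75 116 117  73 121  67] [ 64  81  79  76 127 103  74 119 119 118 120 120]
```

Force is rising, so the pin is blocking the rod. I'll ease back, release, rise and go over the pin.

```bash
python3 -m crank '-.0008 .0029 0 0 0 0;-.0015 .0058 0 0 0 0;-.0015 .0058 0 0 0 0'; python3 -m crank '0 0 0 0 0 0;0 0 0 0 0 0;0 0 0 0 0 0;0 0 0 0 0 0' 40;python3 -m crank '0 0 .15 0 0 0;0 0 .3 0 0 0;0 0 .45 0 0 0;0 0 .45 0 0 0';  python3 -m crank '0 0 0 0 0 0;0 0 0 0 0 0'
python3 - <<'E'
from h import *
p,d,i=cam('wrist'); s=telemetry.read_state(); x=s['position']; t,dt,it=cam('side')
f=240/np.tan(np.radians(it['fovy'])/2); R=np.array(it['R']);tt=np.array(it['t'])
for z in (.096,.082,.073):
    c=R@np.array([.495,.0115,z])+tt; print(z,f*c[:2]/c[2]+[it['cx'],it['cy']])
P=np.array([atd(it,dt,u,v) for u in range(280,345) for v in range(250,345)])
k=P[(np.hypot(P[:,0]-.495,P[:,1]-.0115)<.016)]; print(x,np.histogram(k[:,2],np.arange(.03,.11,.005)),k[k[:,2]>.06].max(0),k[k[:,2]>.06].mean(0))
E
```

```text
t: 16.2
position: [0.4817, 0.0618, 0.0606]
orientation: [0.608, 0.794, 0.0, 0.001]
force: [0.5, -0.6, 5.1]
gripper_width: 0.156
grasp_force: 10.0
t: 16.6
position: [0.4811, 0.062, 0.06]
orientation: [0.608, 0.794, -0.0, -0.0]
force: [-0.3, -0.2, 0.4]
gripper_width: 0.45
grasp_force: 0.0
t: 17.0
position: [0.4824, 0.0619, 0.1298]
orientation: [0.608, 0.794, 0.001, 0.002]
force: [-0.5, 0.6, -0.2]
gripper_width: 0.46
grasp_force: 0.0
t: 17.2
position: [0.4807, 0.062, 0.1265]
orientation: [0.608, 0.794, -0.001, -0.001]
force: [-0.9, -0.1, -0.1]
gripper_width: 0.453
grasp_force: 0.0
0.096 [313.69928278 281.84011883]
0.082 [313.9963936  291.97808869]
0.073 [314.18472316 298.40424119]
[0.48074613 0.06200422 0.12651596] (array([  1,   0,   0,  71,  89,  34,  58,  48,  56, 116,   1,   0,   0,
         0,   0]), array([0.03 , 0.035, 0.04 , 0.045, 0.05 , 0.055, 0.06 , 0.065, 0.07 ,
       0.075, 0.08 , 0.085, 0.09 , 0.095, 0.1  , 0.105])) [0.5037671  0.02115657 0.08011327] [0.49370731 0.01467118 0.0718732 ]
```

The head top measures z ≈ 0.081, so the pin is sitting on its catch as expected (0.082). Pressing it home with closed fingertips.

```bash
python3 -m crank '.03 -.11 0 0 0 0;.06 -.22 0 0 0 0;.093 -.337 0 0 0 0;.093 -.337 0 0 0 0;.093 -.337 0 0 0 0' 0 10; python3 -m crank '0 0 -.1 0 0 0;0 0 -.2 0 0 0;0 0 -.26 0 0 0;0 0 -.26 0 0 0'; python3 -m crank '0 0 0 0 0 0'
```

```text
t: 17.8
position: [0.4949, 0.0116, 0.127]
orientation: [0.609, 0.794, -0.0, -0.001]
force: [0.2, -0.3, 0.1]
gripper_width: 0.022
grasp_force: 0.0
t: 18.2
position: [0.4945, 0.0121, 0.0876]
orientation: [0.608, 0.794, -0.001, -0.001]
force: [-0.0, -0.4, -0.6]
gripper_width: 0.007
grasp_force: 0.0
t: 18.3
position: [0.4953, 0.0117, 0.0889]
orientation: [0.608, 0.794, 0.0, 0.0]
force: [-0.3, -0.1, 0.7]
gripper_width: 0.005
grasp_force: 0.0
```

```bash
python3 -m crank '0 0 -.015 0 0 0;0 0 -.03 0 0 0;0 0 -.04 0 0 0;0 0 -.04 0 0 0';python3 -m crank '0 0 -.005 0 0 0;0 0 -.01 0 0 0;0 0 -.01 0 0 0'
```

```text
t: 18.7
position: [0.4952, 0.0114, 0.0825]
orientation: [0.608, 0.794, -0.0, -0.0]
force: [-0.4, 0.1, 0.3]
gripper_width: 0.003
grasp_force: 0.0
t: 19.0
position: [0.4952, 0.0114, 0.081]
orientation: [0.608, 0.794, -0.0, -0.0]
force: [0.4, 1.1, 0.2]
gripper_width: 0.003
grasp_force: 0.0
```

```bash
python3 -m crank '0 0 -.003 0 0 0;0 0 -.006 0 0 0;0 0 -.006 0 0 0';python3 -m crank '0 0 -.003 0 0 0;0 0 -.006 0 0 0;0 0 -.006 0 0 0';python3 -m crank '0 0 -.003 0 0 0;0 0 -.006 0 0 0;0 0 -.006 0 0 0'
```

```text
t: 19.3
position: [0.4952, 0.0114, 0.0802]
orientation: [0.608, 0.794, -0.0, -0.0]
force: [0.1, 0.5, -0.7]
gripper_width: 0.009
grasp_force: 0.0
t: 19.6
position: [0.4954, 0.0114, 0.0795]
orientation: [0.608, 0.794, 0.0, 0.0]
force: [0.1, 0.2, 3.5]
gripper_width: 0.004
grasp_force: 1.6
t: 19.9
position: [0.4952, 0.0114, 0.0784]
orientation: [0.608, 0.794, 0.0, 0.0]
force: [0.2, 0.2, 3.7]
gripper_width: 0.003
grasp_force: 1.5
```

Contact at about 0.0797, within calibration error. Continuing in small steps.

```bash
python3 -m crank '0 0 -.003 0 0 0;0 0 -.006 0 0 0;0 0 -.006 0 0 0';python3 -m crank '0 0 -.003 0 0 0;0 0 -.006 0 0 0;0 0 -.006 0 0 0';python3 -m crank '0 0 -.003 0 0 0;0 0 -.006 0 0 0;0 0 -.006 0 0 0'
```

```text
t: 20.2
position: [0.4952, 0.0114, 0.0774]
orientation: [0.608, 0.794, -0.0, -0.0]
force: [-0.2, 0.1, 2.9]
gripper_width: 0.007
grasp_force: 1.3
t: 20.5
position: [0.4952, 0.0114, 0.0765]
orientation: [0.608, 0.794, -0.0, -0.0]
force: [-0.1, 0.1, 2.4]
gripper_width: 0.008
grasp_force: 1.2
t: 20.8
position: [0.4952, 0.0114, 0.0756]
orientation: [0.608, 0.794, -0.0, -0.0]
force: [-0.0, 0.8, 1.8]
gripper_width: 0.004
grasp_force: 1.2
```

```bash
python3 -m crank '0 0 -.003 0 0 0;0 0 -.006 0 0 0;0 0 -.006 0 0 0';python3 -m crank '0 0 -.003 0 0 0;0 0 -.006 0 0 0;0 0 -.006 0 0 0';python3 -m crank '0 0 -.003 0 0 0;0 0 -.006 0 0 0;0 0 -.006 0 0 0'
```

```text
t: 21.1
position: [0.4952, 0.0114, 0.0747]
orientation: [0.608, 0.794, -0.0, -0.0]
force: [-0.1, -0.5, 2.7]
gripper_width: 0.007
grasp_force: 1.3
t: 21.4
position: [0.4952, 0.0114, 0.0738]
orientation: [0.608, 0.794, -0.0, -0.0]
force: [-0.8, 0.7, 4.7]
gripper_width: 0.003
grasp_force: 1.9
t: 21.7
position: [0.4952, 0.0114, 0.0736]
orientation: [0.608, 0.794, 0.0, 0.0]
force: [-3.6, 0.9, 11.1]
gripper_width: 0.005
grasp_force: 5.6
```

```bash
python3 -m crank '0 0 -.003 0 0 0;0 0 -.003 0 0 0;0 0 -.003 0 0 0'
python3 - <<'E'
from h import *
t,dt,it=cam('side')
P=np.array([atd(it,dt,u,v) for u in range(280,345) for v in range(250,345)])
k=P[(np.hypot(P[:,0]-.495,P[:,1]-.0115)<.016)]; print(np.histogram(k[:,2],np.arange(.03,.11,.003)))
print(telemetry.read_state()['force'])
E
```

```text
t: 22.0
position: [0.4952, 0.0114, 0.0735]
orientation: [0.608, 0.794, 0.0, 0.0]
force: [-3.8, 0.5, 16.5]
gripper_width: 0.009
grasp_force: 7.7
(array([ 0,  0,  0,  0,  0,  3, 99, 24, 27, 44, 23, 34, 27, 11, 29, 40, 39,
       43, 41, 45, 44, 45, 51, 40, 32, 39]), array([0.03 , 0.033, 0.036, 0.039, 0.042, 0.045, 0.048, 0.051, 0.054,
       0.057, 0.06 , 0.063, 0.066, 0.069, 0.072, 0.075, 0.078, 0.081,
       0.084, 0.087, 0.09 , 0.093, 0.096, 0.099, 0.102, 0.105, 0.108]))
[-4.34325569  0.71032275 15.81466819]
```

A hard stop at 0.0735 with 16 N matches home (0.073). I'll retreat and verify.

```bash
python3 -m crank '0 0 .02 0 0 0;0 0 .15 0 0 0;0 0 .4 0 0 0;0 0 .6 0 0 0;0 0 .6 0 0 0'; python3 -m crank '0 .3 0 0 0 0;0 .6 0 0 0 0;0 .6 0 0 0 0;0 .6 0 0 0 0;0 .6 0 0 0 0'
python3 - <<'E'
from h import *
for n in('side','top','wrist'):
    t,dt,it=cam(n)
    U,V=np.meshgrid(range(640),range(480)); f=240/np.tan(np.radians(it['fovy'])/2); R=np.array(it['R'])
    C=np.stack([(U-it['cx'])/f*dt,(V-it['cy'])/f*dt,dt],-1)[dt>0]; P=(C-np.array(it['t']))@R
    k=P[(np.hypot(P[:,0]-.495,P[:,1]-.0115)<.013)&(P[:,2]<.12)]; print(n,len(k))
    if len(k): h=k[k[:,2]>.058]; print(np.histogram(k[:,2],np.arange(.045,.1,.003))[0], np.percentile(k[:,2],[50,95,100]), h.mean(0) if len(h) else '')
E
```

```text
t: 22.55
position: [0.4967, 0.0112, 0.1656]
orientation: [0.608, 0.794, 0.001, 0.003]
force: [0.4, -0.2, -0.5]
gripper_width: 0.007
grasp_force: 0.0
t: 23.05
position: [0.4951, 0.1006, 0.1619]
orientation: [0.609, 0.794, -0.0, -0.0]
force: [-0.0, -0.5, -0.6]
gripper_width: 0.005
grasp_force: 0.0
side 349
[ 3 40 23 28 37 25 43 30 68 49  0  0  0  0  0  0  0  0] [0.06396462 0.07268626 0.0739131 ] [0.49379013 0.01445292 0.06727826]
top 161
[ 1 30 39  6  3  5  0  6 15 43 13  0  0  0  0  0  0  0] [0.06035415 0.07560763 0.07771851] [0.49805882 0.00795601 0.0718459 ]
wrist 0
```

Head top now reads 0.074, down from 0.080. For a stricter check I'll measure the head top against the fork top from close by with the wrist camera.

```bash
python3 -m crank '0 -.3 0 0 0 0;0 -.55 0 0 0 0;0 -.55 0 0 0 0;0 -.55 0 0 0 0;0 -.55 0 0 0 0'
python3 - <<'E'
from h import *
t,dt,it=cam('wrist'); save(t,'pics/w9.png')
U,V=np.meshgrid(range(640),range(480)); f=240/np.tan(np.radians(it['fovy'])/2); R=np.array(it['R'])
C=np.stack([(U-it['cx'])/f*dt,(V-it['cy'])/f*dt,dt],-1)[dt>0]; P=(C-np.array(it['t']))@R
k=P[(np.hypot(P[:,0]-.4975,P[:,1]-.0125)<.036)&(P[:,2]<.1)&(P[:,2]>.04)]
h,e=np.histogram(k[:,2],np.arange(.044,.086,.001)); print([(round(a,3),int(b)) for a,b in zip(e,h) if b])
top=k[k[:,2]>.068]; print(top.mean(0))
by=np.array([-.257,.9664,0]); q=P[(P[:,2]>.077)&(P[:,2]<.084)&(np.hypot(P[:,0]-.482,P[:,1]-.067)<.02)]; print('post',q.mean(0),(q.mean(0)-top.mean(0))@by)
E
```

```text
t: 23.7
position: [0.4951, 0.0192, 0.1625]
orientation: [0.608, 0.794, 0.0, -0.0]
force: [-0.4, -0.1, -0.5]
gripper_width: 0.006
grasp_force: 0.0
[(np.float64(0.044), 31), (np.float64(0.045), 50), (np.float64(0.046), 32), (np.float64(0.047), 83), (np.float64(0.048), 677), (np.float64(0.049), 2249), (np.float64(0.05), 1096), (np.float64(0.051), 77), (np.float64(0.052), 12), (np.float64(0.053), 10), (np.float64(0.054), 3), (np.float64(0.055), 3), (np.float64(0.056), 11), (np.float64(0.057), 19), (np.float64(0.058), 33), (np.float64(0.059), 13), (np.float64(0.06), 1), (np.float64(0.061), 4), (np.float64(0.062), 18), (np.float64(0.063), 28), (np.float64(0.064), 30), (np.float64(0.065), 18), (np.float64(0.066), 11), (np.float64(0.067), 17), (np.float64(0.068), 17), (np.float64(0.069), 18), (np.float64(0.07), 81), (np.float64(0.071), 277), (np.float64(0.072), 214), (np.float64(0.073), 31)]
[0.49851291 0.01185443 0.07166966]
post [0.48303679 0.06450355 0.07951999] 0.05485747098425187
```

Head top minus fork top is 22 mm, which is the head's height, so the shoulder is on the rim. Handing in.

```bash
python3 -c "
from station import workorder; print(workorder.close_job())"
```

```text
the job is handed in; nothing more can be done
None
```

The pin is pressed past its catch with its head on the fork, joining the rod to it; the close-up check put the head top 22 mm above the fork (the head's height), and the job was handed in at about 24 s.

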